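Close the slanted pantry canisters with their own lids

ROBOT

A 7-joint arm with a two-finger parallel gripper is mounted at the origin on the work surface. World frame = base frame: x ahead of the robot, y to its left, z up, the work surface at z = 0. Lengths are in m, angles in degrees, forces in N, time in s.
With the tool pointing down it reaches from about 0.425 to 0.875 m from the base axis. Payload 4.7 kg.
Tool frame: the origin (TCP) lies at the very end of the fingers, on their centre line; the grasp point (between the pads) lies 19 mm behind it; z points along the fingers, y is the line along which they close (so a half turn about z gives the same grasp; the last joint's range is limited). The gripper opens to 87 mm and grips with 3 to 60 N. Pads are 19 mm wide; open, the fingers measure 117 mm over their backs; the gripper's body (75 mm by 190 mm) begins 51 mm behind the grasp point.
Start: joints at [-71.671, 18.392, -4.016, 83.108, 1.295, 78.541, -3.26], TCP at [0.196, 0.62, 0.223] pointing down, gripper open.
Joint ranges: [-163.93, 163.93], [-17.29, 119.83], [-79.2, 71.16], [3.27, 140.29], [-89.18, 269.18], [5.43, 117.66], [-154.24, 154.24]. Speed limits (degrees/s): [147.25, 147.25, 180, 180, 180, 180, 180].

INTERFACE

Orientations are given as [roll, pitch, yaw] about the fixed x, y, z axes, in that order (R = Rz(yaw) Ry(pitch) Rx(roll)).
In Python, from cell import get_obs, cams, ticket, finder gives the robot as it stands.
- The arm moves only by the shell command python3 -m creep 'ROWS' [FORCE]. ROWS is text: rows parted by semicolons, each of 5 numbers parted by spaces: the shift along the world's x, y, z in m, then the turn about the world's z in degrees, then the finger opening in m, from 0 to 0.087. A call has 1 to 8 rows; each row shifts and turns the commanded pose from where the row before left it; what a row does not reach is not made up. A row lasts 1/8 s, in which the tool goes at most 62.5 mm and 10.7 degrees, less where a joint would pass 70% of its speed; a pose out of reach is approached as far as the arm can. A call with a gripper value outside its range is refused whole. The fingers move at their own pace and stop on an object; FORCE is the grip in N (left out, the last holds). Time passes only in rows, so rows that do not move let the fingers close. It gives the time, the measured TCP pose, the force, the opening and the grip force at its end, in the units of the state.
- get_obs(): the state, without advancing time (a new reading comes with each control period).
- cams.read_camera(name): name is "scene" or "top" or "wrist"; returns the picture (400x640x3 uint8, red, green, blue); there is no depth.
- cams.calibration(name): a dict with "fx", "fy", "cx", "cy" (pixels), "extrinsics" (4x4, takes a point from world to camera coordinates). Camera axes: x right, y down, z forward; pixel columns grow to the right and rows downward; lengths in m; the calibration is good to about 2 mm. A picture is of the moment at which its call begins: read the wrist's pose just before it. calibration takes no time and is no camera call; for the wrist camera it gives the pose at the moment of the call.
- ticket.sign_off(): hands the job in; it is judged then, once.
Trained networks look in the newest picture that a camera, given by its name, has taken for a name from the list of things; names that differ only in an ending like _2 or _b are one class to them, and where a whole thing is asked for, a point or a joint stands for the part that bears it (a point fixed in the world has none). Each returns a list of dicts, best first, with "p" (0 to 1); they miss things now and then, are a little off and sometimes report something else, mostly with a low value. They report only what shows in the picture. A call takes as long as a camera call. They do not tell look-alikes from the thing itself.
- finder.masks_of(name, camera): "mask" (400x640 bool, what is visible of it) and "xy" ([column, row] in pixels, amid what is visible of it).
- finder.tip_of(name, camera): "xy" ([column, row] in pixels: a listed point, or the origin of a listed thing).
The state is a dict: "time_s": time; "qpos": joint angles; "joint_velocities": joint speeds; "effort": joint torques, N m; "tool_pos": TCP position; "tool_rot": TCP orientation; "force": force on the tool from outside, world axes, zero at the start; "wrist_torque": the same for the moment, N m; "grip_width": finger opening in m; "grasp_force": force on a finger pad.
Only numpy, scipy, OpenCV 4.12 (cv2) and the standard library are available. Lean on these libraries where they do the work, as an engineer would, in place of code of your own. Each camera call takes 0.05 s, during which the arm holds its last target. There are 200 camera calls.

TASK

Two open white canisters lean towards you in wooden cradles, and their lids lie on the table. Put each canister's own lid on it, the round one on the round canister and the square one on the square canister, fully home so that the rim of the lid lies flat on the mouth all round. Leave the small spare lid and all the other things where they are.

Things in the scene. Friction and masses are not known exactly. Their poses are not given: they have to be found in the camera images.
- lid_round: Loose pale wooden lid: round flange 106 mm across, 8 mm thick, over a round plug 82 mm across, 14 mm deep. Centred on top, a darker grip bar 56 mm long (along x), 18 thick (y), 34 tall, its top 42 mm above the flange's underside. Origin: centre of the flange's underside, 14 mm above the table at the start; z out through the grip.
- lid_square: Loose pale wooden lid: square flange 106 mm along each side, 8 mm thick, over a square plug 82 mm along each side, 14 mm deep. Centred on top, a darker grip bar 56 mm long (along x), 18 thick (y), 34 tall, its top 42 mm above the flange's underside. Origin: centre of the flange's underside, 14 mm above the table at the start; z out through the grip. x, y along the sides.
- lid_small: Small spare round lid of the same make, flange 80 mm across, plug 60 mm; it fits neither canister (it is smaller than both mouths). Same grip bar, thickness and origin as the other lids. A bystander.
- canister_round: Open white canister, fixed in a dark wooden cradle, leaning 35 degrees towards the robot. Round mouth 100 mm across outside, 92 mm inside; 140 mm deep. Origin: mouth centre in the rim plane, 175 mm above the table; z out of the mouth, y level. With the lid home, its flange lies on the rim: lid origin and z axis coincide with these (plug play 5 mm all round).
- canister_square: Open white canister, fixed in a dark wooden cradle, leaning 35 degrees towards the robot. Square mouth 100 mm along each side outside, 92 mm inside; 140 mm deep. Origin: mouth centre in the rim plane, 175 mm above the table; z out of the mouth, y level, x and y along the sides. With the lid home, its flange lies on the rim: lid origin and z axis coincide with these (plug play 5 mm all round).
- jar_low: Bystander: amber glass jar with a steel cap, 58 mm across, 78 mm tall, among the lids; origin at the centre of its underside.
- can_low: Bystander: food can, 62 mm across, 70 mm tall, among the lids; origin at the centre of its underside.
- can_tall: Bystander: food can, 72 mm across, 105 mm tall, between the two cradles; origin at the centre of its underside.
- jar_left: Bystander: green glass jar with a steel cap, 72 mm across, 110 mm tall, on the left; origin at the centre of its underside.
- bowl: Bystander: steel bowl, 110 mm across, 45 mm tall, on the right; origin at the centre of its underside.
- spoon: Bystander: spoon with a wooden handle and steel bowl, 190 mm long, lying on the table on the left.
Not all that is in view belongs to the job. What is shaped like the lid_square but orange or red is not meant.

How it is judged:
By the outcome, as a careful person would: the job done as asked, in the order asked, and still so for the second after the job is handed in, with the robot touching nothing.
It also fails if it takes over 56 s, if anything falls off the work surface, if the arm or the gripper's body presses on something with over 40 N, if the wrist force passes 120 N, or if a joint passes its speed limit or range.

## Working session

There is one attempt and no reset: what is moved stays moved. The work goes in short steps, Python scripts to look and compute and a shell command to move; the robot and the scene stay as the last step left them, time stands still between calls to the robot, and variables do not carry over. Pictures are saved under pics/ and viewed, at most 13 in all, crops included, and the job is handed in when it is done.

```bash
ls; mkdir -p pics
python3 - <<'E'
from cell import get_obs,cams,finder
import cv2,numpy as np
o=get_obs();print({k:np.round(v,3) for k,v in o.items()})
for c in ["scene","top"]:
    im=cams.read_camera(c);cv2.imwrite(f"pics/{c}0.png",cv2.cvtColor(im,cv2.COLOR_RGB2BGR))
    k=cams.calibration(c);print(c,k["fx"],k["fy"],k["cx"],k["cy"],np.round(k["extrinsics"],4).tolist())
    for n in ["lid_round","lid_square","lid_small","canister_round","canister_square"]:
        print(n,[(np.round(r["p"],2),np.round(r["xy"],1).tolist()) for r in finder.tip_of(n,c)][:4])
E
```

```text
pics
{'time_s': np.float64(0.0), 'qpos': array([-71.672,  18.44 ,  -4.016,  83.176,   1.296,  78.54 ,  -3.259]), 'joint_velocities': array([ 0.085, -0.005, -0.019,  0.08 , -0.063, -0.019,  0.146]), 'effort': array([-0.0000e+00, -4.9128e+01, -4.0400e-01, -3.1252e+01, -6.4000e-02,
        4.4000e-02,  0.0000e+00]), 'tool_pos': array([0.196, 0.619, 0.221]), 'tool_rot': array([-1.79890e+02,  7.00000e-03,  1.62483e+02]), 'force': array([ 0.405, -0.414, -0.188]), 'wrist_torque': array([ 0.014, -0.034,  0.005]), 'grasp_force': np.float64(0.0), 'grip_width': np.float64(0.087)}
scene 412.87820417474563 412.87820417474563 315.9516888254263 204.21095950736165 [[0.8303, 0.5573, -0.0003, -0.3488], [0.3303, -0.4927, -0.8051, -0.0449], [-0.4488, 0.6684, -0.5931, 1.414], [0.0, 0.0, 0.0, 1.0]]
lid_round [(np.float64(0.59), [255.3, 302.5]), (np.float64(0.34), [348.1, 271.9])]
lid_square [(np.float64(0.93), [329.4, 235.6]), (np.float64(0.89), [305.2, 165.6]), (np.float64(0.86), [212.2, 263.1]), (np.float64(0.71), [172.5, 334.2])]
lid_small [(np.float64(0.79), [361.8, 193.5])]
canister_round [(np.float64(0.84), [351.1, 271.9])]
canister_square [(np.float64(0.72), [426.6, 173.7]), (np.float64(0.48), [395.6, 264.1])]
top 441.13918674922735 441.13918674922735 327.44280026055674 196.18171048867416 [[0.008, -1.0, -0.0056, 0.008], [-0.989, -0.0071, -0.148, 0.4222], [0.148, 0.0068, -0.989, 1.3941], [0.0, 0.0, 0.0, 1.0]]
lid_round [(np.float64(0.96), [424.7, 196.9])]
lid_square [(np.float64(0.82), [236.5, 277.1]), (np.float64(0.63), [413.6, 248.4]), (np.float64(0.6), [479.5, 217.7]), (np.float64(0.57), [327.7, 181.5])]
lid_small [(np.float64(0.75), [248.9, 197.3])]
canister_round [(np.float64(0.64), [328.5, 126.6])]
canister_square [(np.float64(0.85), [258.0, 114.0])]
```

View pics/top0.png

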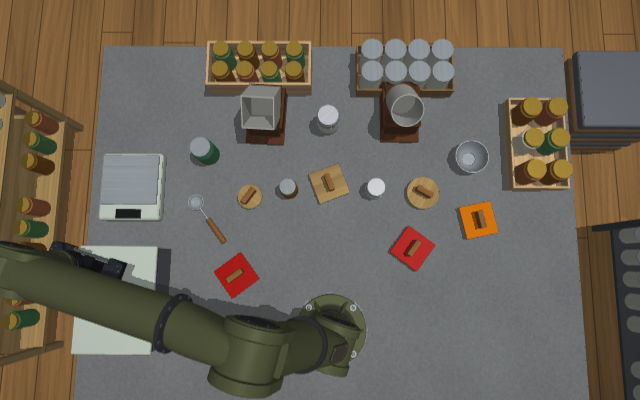

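View pics/scene0.png

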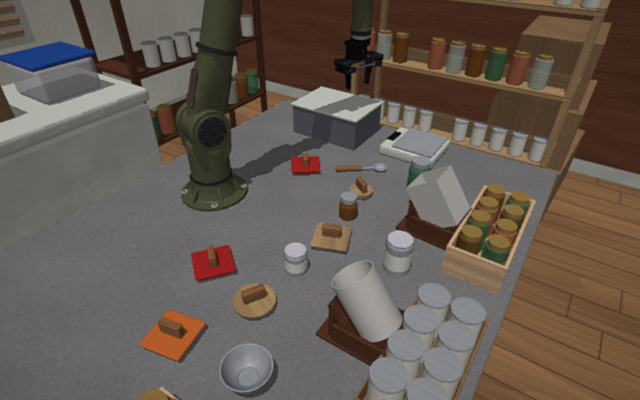

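```bash
cat > h.py <<'E'
import numpy as np,cv2
from cell import get_obs,cams,finder
def ray(c,px,z,k=None):
    k=k or cams.calibration(c);T=np.array(k["extrinsics"]);R=T[:3,:3];C=-R.T@T[:3,3]
    px=np.atleast_2d(px).astype(float)
    d=np.c_[(px[:,0]-k["cx"])/k["fx"],(px[:,1]-k["cy"])/k["fy"],np.ones(len(px))]@R
    return C+d*((z-C[2])/d[:,2])[:,None]
def proj(c,P,k=None):
    k=k or cams.calibration(c);T=np.array(k["extrinsics"]);p=np.atleast_2d(P)@T[:3,:3].T+T[:3,3]
    return np.c_[k["fx"]*p[:,0]/p[:,2]+k["cx"],k["fy"]*p[:,1]/p[:,2]+k["cy"]]
E
python3 - <<'E'
from h import *
im=cams.read_camera("top");b=cv2.cvtColor(im,cv2.COLOR_RGB2BGR)
for n,px in [("lid_round",(422,193)),("lid_square",(328,184)),("lid_small",(249,197)),("jar_low",(288,188)),("can_low",(376,187)),("can_tall",(328,118)),("canister_round",(400,110)),("canister_square",(262,110))]:
    for r in finder.masks_of(n,"top"):
        if np.hypot(*(np.array(r["xy"])-px))<20:
            m=r["mask"].astype(np.uint8);ys,xs=np.nonzero(m);pts=np.c_[xs,ys].astype(float)
            w=ray("top",pts,0.022)
            print(n,round(r["p"],2),np.round(r["xy"],1),m.sum(),"c",np.round(w.mean(0)[:2],4))
            if n.startswith("lid"):
                (cx,cy),s,a=cv2.minAreaRect((w[:,:2]*1000).astype(np.float32));print(" flange rect",cx,cy,s,a)
                hsv=cv2.cvtColor(im,cv2.COLOR_RGB2HSV);v=hsv[ys,xs,2];print(np.percentile(v,[5,20,50,90]))
                d=v<0.72*np.median(v);wb=ray("top",pts[d],0.05)
                (cx,cy),s,a=cv2.minAreaRect((wb[:,:2]*1000).astype(np.float32));print(" bar",d.sum(),cx,cy,s,a)
            break
def crop(x,y,w,h,s):return cv2.resize(b[y:y+h,x:x+w],None,fx=s,fy=s,interpolation=cv2.INTER_CUBIC)
A=np.hstack([crop(236,76,60,74,5.0),crop(376,76,60,74,5.0)])
B=np.hstack([crop(300,155,60,60,3.7),crop(392,163,60,60,3.7)])[:230]
B=cv2.copyMakeBorder(B,0,0,0,A.shape[1]-B.shape[1],cv2.BORDER_CONSTANT)
cv2.imwrite("pics/crop1.png",np.vstack([A,B]));print(A.shape,B.shape)
E
```

```text
lid_round 0.8 [423.5 192.3] 798 c [ 0.4379 -0.2979]
 flange rect 438.1658935546875 -298.16162109375 (102.11215209960938, 101.21934509277344) 0.3966357707977295
[ 81.85 137.   158.   172.  ]
 bar 92 420.5795593261719 -274.0022277832031 (60.185264587402344, 57.29468536376953) 44.335323333740234
lid_square 0.71 [324.8 184.3] 1017 c [0.4648 0.0072]
 flange rect 465.7967224121094 6.8600616455078125 (108.00629425048828, 105.14763641357422) 22.21814727783203
[ 96.  140.2 154.  168. ]
 bar 85 451.08831787109375 18.370033264160156 (104.67030334472656, 70.89497375488281) 30.059181213378906
lid_small 0.95 [250.2 197.6] 429 c [0.4213 0.2644]
 flange rect 420.859619140625 263.6968994140625 (75.71965026855469, 72.04463195800781) 0.4198158085346222
[ 83.  126.6 153.  167. ]
 bar 42 401.9045104980469 252.5760040283203 (45.07590866088867, 58.88386917114258) 37.51526641845703
jar_low 0.64 [286.1 192. ] 283 c [0.4475 0.1392]
can_low 0.93 [371.7 185.7] 326 c [ 0.4489 -0.1428]
can_tall 0.61 [330.  118.9] 568 c [0.6813 0.0124]
canister_round 0.88 [402.8 107.2] 1523 c [ 0.7352 -0.2399]
canister_square 0.66 [259.9 108.2] 1716 c [0.7263 0.2373]
(370, 600, 3) (222, 600, 3)
```

View pics/crop1.png

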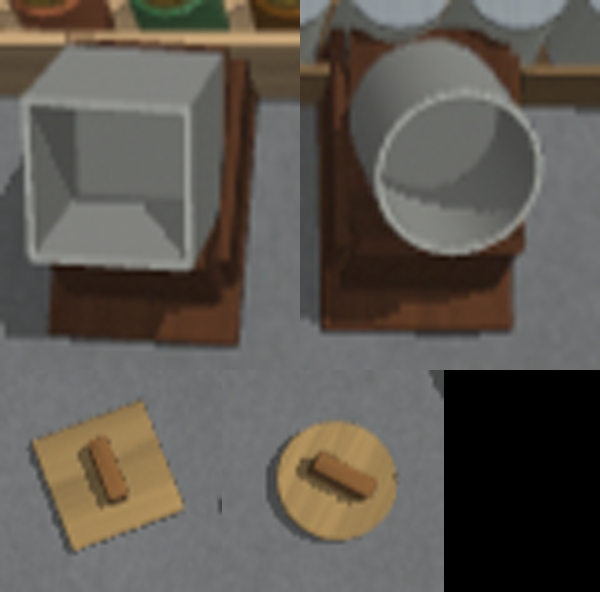

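```bash
cat > fit.py <<'E'
from h import *
from scipy.optimize import least_squares
def frame(az):
    t=np.radians(35);a=np.radians(az)  # az: rotation about z from leaning to -x
    Rz=np.array([[np.cos(a),-np.sin(a),0],[np.sin(a),np.cos(a),0],[0,0,1]])
    z=Rz@[-np.sin(t),0,np.cos(t)];y=Rz@[0,1,0];return np.c_[np.cross(y,z),y,z]
th=np.linspace(0,2*np.pi,73)[:-1]
loc={"round":np.c_[50*np.cos(th),50*np.sin(th),0*th]/1e3,"square":np.array([[50,50,0],[50,-50,0],[-50,-50,0],[-50,50,0]])/1e3}
def rim(s,p,d=0):return np.array([p[0],p[1],.175])+(loc[s]+[0,0,d])@frame(p[2]).T
E
python3 - <<'E'
from fit import *
K={c:cams.calibration(c) for c in("top","scene")}
cs=np.array([[22,100],[190,105],[191,269],[30,264]])/5+[236-.4,76-.4]   # TL TR BR BL = +x+y,+x-y,-x-y,-x+y
r=least_squares(lambda p:(proj("top",rim("square",p),K["top"])-cs).ravel(),[.7,.2,0]);print("sq",r.x,np.round(r.fun,2))
bb=np.array([376-300,541-300,89,254])/5+[375.6,375.6,75.6,75.6]
def f(p):
    q=proj("top",rim("round",[*p,0]),K["top"]);return np.array([q[:,0].min(),q[:,0].max(),q[:,1].min(),q[:,1].max()])-bb
rr=least_squares(f,[.7,-.2],diff_step=1e-3);print("rd",rr.x,np.round(rr.fun,2))
for c in("top","scene"):
    cams.read_camera(c)
    for s,p0 in(("square",r.x),("round",[*rr.x,0])):
        ms=[m for m in finder.masks_of("canister_"+s,c) if np.hypot(*(np.array(m["xy"])-proj(c,[p0[0]+.03,p0[1],.13],K[c])[0]))<30]
        if not ms: print(c,s,"none");continue
        m=ms[0]["mask"];out=[]
        from itertools import product
        for az,dx,dy in product(range(-24,25,3),(-.006,-.003,0,.003,.006),(-.006,-.003,0,.003,.006)):
            p=[p0[0]+dx,p0[1]+dy,az]
            h=cv2.convexHull(np.vstack([proj(c,rim(s,p,d),K[c]) for d in(0,-.14)]).astype(np.float32))
            im=np.zeros((400,640),np.uint8);cv2.fillConvexPoly(im,np.round(h*16).astype(np.int32),1,shift=4)
            out.append(((im&m).sum()/(im|m).sum(),az,round(p[0],4),round(p[1],4)))
        out.sort(reverse=True);print(c,s,ms[0]["p"],[tuple(np.round(o,4)) for o in out[:4]])
# cradle yaw from front edges
for e in([[50,333],[240,345]],[[240,345],[257,100]]):
    w=ray("top",np.array(e)/5+[235.6,75.6],.01,K["top"])[:,:2];d=w[1]-w[0];print("sqcr",w,np.degrees(np.arctan2(d[1],d[0])))
for e in([[21,328],[213,328]],[[21,328],[30,40]]):
    w=ray("top",np.array(e)/5+[375.6,75.6],.01,K["top"])[:,:2];d=w[1]-w[0];print("rdcr",w,np.degrees(np.arctan2(d[1],d[0])))
o=np.array
# lids
sq=ray("top",o([[32,442],[142,403],[183,508],[75,552]])/3.7-[0,100]+[299.6,154.6],.022,K["top"])[:,:2]
print("lidsq",sq.mean(0),[np.degrees(np.arctan2(*(b-a)[::-1])) for a,b in zip(sq,np.roll(sq,-1,0))],[np.linalg.norm(b-a) for a,b in zip(sq,np.roll(sq,-1,0))])
for n,e,of in(("sqbar",[[98,440],[118,500]],[299.6,154.6]),("rdbar",[[95,460],[150,493]],[391.6,162.6])):
    w=ray("top",o(e)/3.7-[0,100]+of,.05,K["top"])[:,:2];d=w[1]-w[0];print(n,w.mean(0),np.linalg.norm(d),np.degrees(np.arctan2(d[1],d[0])))
rd=ray("top",o([[55,480],[175,480],[113,421],[113,541]])/3.7-[0,100]+[391.6,162.6],.018,K["top"]);print("rdflange",(rd[0]+rd[1])/2,(rd[2]+rd[3])/2)
E
```

```text
sq [ 0.65131095  0.22207515 -2.06289412] [-0.35 -0.15 -0.02  0.21  0.49  0.14 -0.11 -0.2 ]
rd [ 0.66210012 -0.22611328] [-0.32  0.32  0.05 -0.06]
top square 0.64 [(np.float64(0.9546), np.float64(-3.0), np.float64(0.6543), np.float64(0.2221)), (np.float64(0.9508), np.float64(-3.0), np.float64(0.6543), np.float64(0.2191)), (np.float64(0.9475), np.float64(0.0), np.float64(0.6543), np.float64(0.2191)), (np.float64(0.9443), np.float64(-3.0), np.float64(0.6513), np.float64(0.2221))]
top round 0.65 [(np.float64(0.8229), np.float64(0.0), np.float64(0.6621), np.float64(-0.2231)), (np.float64(0.822), np.float64(3.0), np.float64(0.6621), np.float64(-0.2231)), (np.float64(0.822), np.float64(3.0), np.float64(0.6621), np.float64(-0.2261)), (np.float64(0.817), np.float64(-3.0), np.float64(0.6621), np.float64(-0.2231))]
scene square 0.57 [(np.float64(0.896), np.float64(-3.0), np.float64(0.6543), np.float64(0.2161)), (np.float64(0.8945), np.float64(-6.0), np.float64(0.6513), np.float64(0.2161)), (np.float64(0.8917), np.float64(-6.0), np.float64(0.6543), np.float64(0.2161)), (np.float64(0.8886), np.fl
[... 516 characters left out ...]
55363]] -2.55978644050879
rdcr [[ 0.61234056 -0.16208065]
 [ 0.61316586 -0.29021139]] -89.63095858053316
rdcr [[ 0.61234056 -0.16208065]
 [ 0.8146871  -0.17014104]] -2.281148074601249
lidsq [0.4663791  0.00721242] [np.float64(-69.70028087234739), np.float64(-158.82739261756916), np.float64(112.77873558612198), np.float64(21.768874801335482)] [np.float64(0.10374294209761399), np.float64(0.1010850367351354), np.float64(0.1026728306041857), np.float64(0.10554896241181677)]
sqbar [0.46664735 0.00715455] 0.05558774188172988 -161.40846533966206
rdbar [ 0.43710547 -0.29906251] 0.05466228596134038 -121.4076641492002
rdflange [ 0.43910464 -0.29932202  0.018     ] [ 0.43849405 -0.29755754  0.018     ]
```

Top picture: the pale square lid is at (328,184), the pale round lid at (423,193) and the spare small lid at (249,197). The red squares at (236,275) and (412,248) and the orange one at (479,219) are look-alikes. The mouths are at (261,107) square and (406,107) round. I choose the two pale lids of about 105 mm, and the close crop shows both pale with a brown bar.

I'll do the round lid first.

```bash
python3 -m creep '0.04 -0.043 0 -8 0.087;0.04 -0.043 0 -8 0.087;0.04 -0.043 0 -8 0.087;0.04 -0.043 0 -8 0.087;0.04 -0.043 0 -8 0.087;0.04 -0.043 0 -8 0.087;0.013 -0.05 0 -8 0.087;0.013 -0.05 0 -8 0.087'
python3 -m creep '0.013 -0.052 0 -8 0.087;0.013 -0.052 0 -8 0.087;0.013 -0.052 0 -8 0.087;0.013 -0.052 0 -8 0.087;0.013 -0.052 0 -8 0.087;-0.015 -0.05 0 0 0.087;-0.015 -0.05 0 0 0.087;-0.015 -0.05 0 0 0.087'
```

```text
time_s: 2.35
tool_pos: [0.4624, 0.26, 0.2227]
tool_rot: [180.0, -0.0, 98.2]
force: [0.2, -0.1, -0.1]
grip_width: 0.0873
grasp_force: 0.0
time_s: 3.35
tool_pos: [0.4812, -0.1497, 0.2228]
tool_rot: [180.0, -0.0, 58.5]
force: [0.1, 0.3, 0.4]
grip_width: 0.0871
grasp_force: 0.0
```

```bash
python3 -m creep '-0.015 -0.05 0 0 0.087;-0.015 -0.05 0 0 0.087;-0.014 -0.049 0 0 0.087;0 0 0 0 0.087'
python3 - <<'E'
from h import *
k=cams.calibration("wrist");im=cams.read_camera("wrist")
cv2.imwrite("pics/w1.png",cv2.cvtColor(im,cv2.COLOR_RGB2BGR))
print(proj("wrist",[[.438,-.2985,.056],[.438,-.2985,.022]],k))
for r in finder.masks_of("lid_round","wrist"):
    ys,xs=np.nonzero(r["mask"]);w=ray("wrist",np.c_[xs,ys],.022,k)[:,:2]*1000
    print(r["p"],r["xy"],len(xs),cv2.minAreaRect(w.astype(np.float32)))
np.savez("w1.npz",**{a:np.array(b) for a,b in k.items()})
E
```

```text
time_s: 3.85
tool_pos: [0.4352, -0.3019, 0.2231]
tool_rot: [179.9, 0.1, 58.0]
force: [0.1, 0.9, 0.4]
grip_width: 0.0871
grasp_force: 0.0
[[316.33290976 180.39835803]
 [316.23265504 173.94219846]]
0.88 [316.0, 172.1] 5677 ((436.3851318359375, -297.1778564453125), (103.97645568847656, 103.60443878173828), 11.765639305114746)
```

View pics/w1.png

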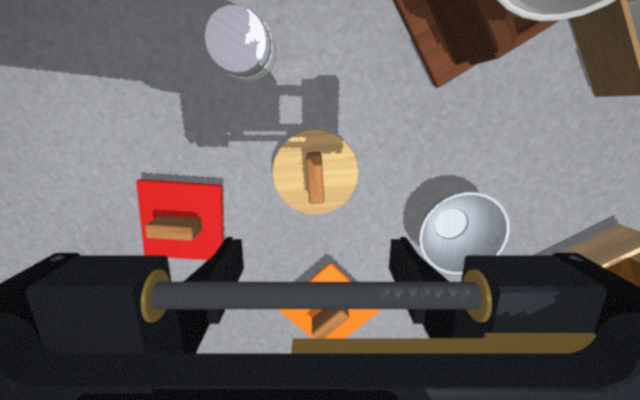

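Run:
```python
from h import *
k=dict(np.load("w1.npz"));im=cv2.imread("pics/w1.png");h=cv2.cvtColor(im,cv2.COLOR_BGR2HSV)[120:225,262:370]
print(get_obs()["tool_pos"])
w=ray("wrist",[[314,152],[316.5,203]],.056,k)[:,:2];d=w[1]-w[0];print(w.mean(0),np.linalg.norm(d),np.degrees(np.arctan2(d[1],d[0])))
s=h[...,1];print(np.percentile(s,[10,50,90]),h[60,53],h[60,20])
m=((h[...,2]<150)&(h[...,1]>110)&(h[...,0]<14)).astype(np.uint8)
ys,xs=np.nonzero(m);p=np.c_[xs,ys].astype(float);c=p.mean(0);u=np.linalg.svd(p-c)[2][0] if 0 else np.linalg.eigh(np.cov(p.T))[1][:,1]
print(len(p),c+[262,120]);a=ray("wrist",[c+[262,120]-20*u,c+[262,120]+20*u],.05,k)[:,:2];d=a[1]-a[0];print(a.mean(0),np.degrees(np.arctan2(d[1],d[0])))
```

```text
[ 0.43769076 -0.29706376  0.22261974]
[ 0.43835963 -0.29571503] 0.05809387015052343 -119.28022641689893
[  9.  71. 112.] [ 14 147 199] [ 19 105 231]
46 [314.82608696 157.95652174]
[ 0.44929165 -0.27756707] -100.81997307626582
```

```bash
python3 -m creep '0 0.001 -0.05 1 0.06;0 0 -0.05 0 0.06;0 0 -0.05 0 0.06;0 0 -0.036 0 0.06;0 0 -0.01 0 0.06;0 0 0 0 0.0;0 0 0 0 0.0;0 0 0 0 0.0' 25
python3 -m creep '0 0 0 0 0;0 0 0 0 0;0 0 0.02 0 0'
```

```text
time_s: 4.95
tool_pos: [0.4389, -0.2965, 0.028]
tool_rot: [179.8, -0.0, 59.5]
force: [1.3, 0.1, 0.1]
grip_width: 0.0376
grasp_force: 0.0
time_s: 5.32
tool_pos: [0.4362, -0.2953, 0.0459]
tool_rot: [-179.8, 0.0, 59.5]
force: [-0.5, 0.4, -2.5]
grip_width: 0.0179
grasp_force: 24.9
```

```bash
python3 -m creep '0 0 0.05 0 0;0 0 0.05 0 0;0 0 0.05 0 0;0 0 0.055 0 0;0.036 0.0117 0 -10 0;0.036 0.0117 0 -10 0;0.036 0.0117 0 -10 0;0.036 0.0117 0 -10 0' 25
python3 -m creep '0.036 0.0117 0 -10 0;0.036 0.0117 0 -9.5 0;0 0 0 0 0'
python3 - <<'E'
from fit import *
print(get_obs()["tool_pos"])
out=[]
for c in("scene","wrist"):
    im=cv2.cvtColor(cams.read_camera(c),cv2.COLOR_RGB2BGR)
    k=cams.calibration(c)
    if c=="scene": im=cv2.resize(im[170:370,260:460],None,fx=2,fy=2,interpolation=cv2.INTER_CUBIC)
    else:
        for q in proj(c,rim("round",[.662,-.226,0]),k):cv2.circle(im,tuple(int(v) for v in q),1,(0,0,255),-1)
        im=im[:, :400] if 0 else cv2.resize(im,(400,250))
        im=cv2.copyMakeBorder(im,0,150,0,0,cv2.BORDER_CONSTANT)
    out.append(im)
cv2.imwrite("pics/p1.png",np.hstack(out))
E
```

```text
time_s: 6.32
tool_pos: [0.5825, -0.249, 0.2527]
tool_rot: [180.0, -0.0, 19.1]
force: [-0.4, 0.4, -1.8]
grip_width: 0.0175
grasp_force: 24.9
time_s: 6.7
tool_pos: [0.6562, -0.2226, 0.2508]
tool_rot: [180.0, 0.1, 0.2]
force: [-0.8, 0.4, -1.9]
grip_width: 0.0177
grasp_force: 25.0
[ 0.65624129 -0.22261143  0.25078718]
```

View pics/p1.png

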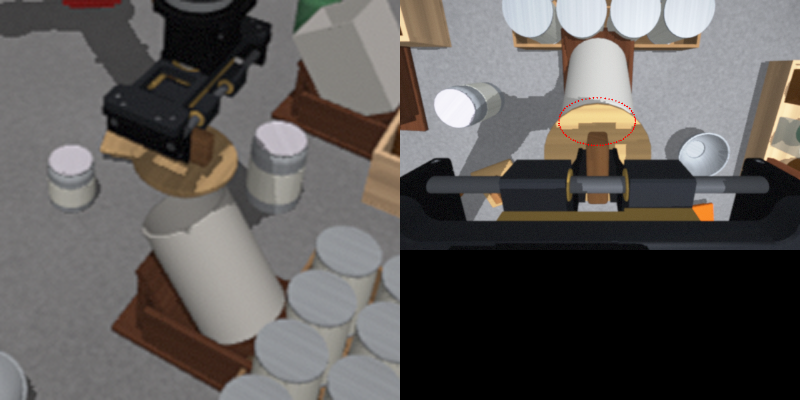

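The lid hangs level over the mouth, and the predicted rim (red dots) matches the one seen. Now I hook the far side and pivot it down.

```bash
python3 -m creep '0 0 -0.02 0 0;0 0 -0.01 0 0;0 0 -0.004 0 0;0 0 -0.003 0 0;0 0 0 0 0' 12
python3 -m creep '-0.003 0 -0.005 0 0;-0.0025 0 -0.005 0 0;-0.002 0 -0.005 0 0;0 0 0 0 0' 10
```

```text
time_s: 7.42
tool_pos: [0.6538, -0.2261, 0.215]
tool_rot: [180.0, -0.0, -0.0]
force: [-0.0, -0.5, -1.1]
grip_width: 0.0179
grasp_force: 12.0
time_s: 7.92
tool_pos: [0.6455, -0.2259, 0.1989]
tool_rot: [-180.0, 0.1, -0.0]
force: [-0.7, -0.5, -2.0]
grip_width: 0.0183
grasp_force: 10.0
```

Run:
```python
from h import *
im=cv2.cvtColor(cams.read_camera("scene"),cv2.COLOR_RGB2BGR)
a=cv2.resize(im[190:330,290:430],(560,560),interpolation=cv2.INTER_CUBIC)
w=cv2.cvtColor(cams.read_camera("wrist"),cv2.COLOR_RGB2BGR)[100:340,200:440]
cv2.imwrite("pics/p2.png",np.hstack([a,cv2.copyMakeBorder(w,0,320,0,0,cv2.BORDER_CONSTANT)]))
```

```text
(no output)
```

View pics/p2.png

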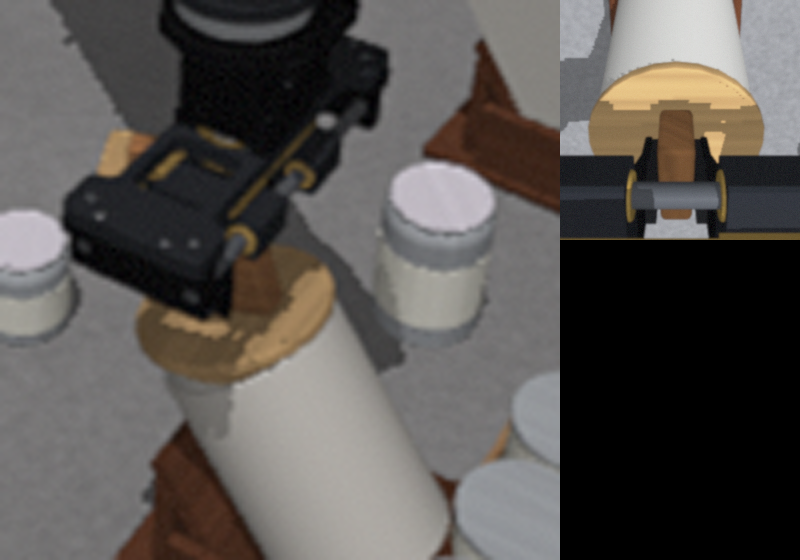

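The picture shows the far flange resting on the rim and the lid tilting in the pads, so I continue the arc.

```bash
python3 -m creep '-0.001 0 -0.005 0 0;-0.001 0 -0.005 0 0;-0.001 0 -0.004 0 0;0 0 -0.003 0 0;0 0 0 0 0' 10
python3 -m creep '0 0 -0.002 0 0;0 0 0 0 0'
```

```text
time_s: 8.65
tool_pos: [0.6433, -0.226, 0.1823]
tool_rot: [180.0, 0.0, -0.0]
force: [0.8, -0.2, -0.9]
grip_width: 0.0179
grasp_force: 10.0
time_s: 8.9
tool_pos: [0.6433, -0.226, 0.1818]
tool_rot: [-180.0, -0.0, -0.0]
force: [-1.9, 0.5, 5.5]
grip_width: 0.018
grasp_force: 10.0
```

```bash
python3 -m creep '0.001 0 -0.002 0 0;0 0 0 0 0'
python3 - <<'E'
from fit import *
k=cams.calibration("scene");im=cv2.cvtColor(cams.read_camera("scene"),cv2.COLOR_RGB2BGR)
def ov(im):
    S=4;x0,y0=290,190
    a=cv2.resize(im[y0:y0+140,x0:x0+140],None,fx=S,fy=S,interpolation=cv2.INTER_CUBIC)
    return a,lambda P:[tuple(int(v) for v in (q-[x0,y0]+.5)*S) for q in proj("scene",P,k)]
a,f=ov(im);b=a.copy()
F=frame(0);O=np.array([.662,-.226,.175])
for P,c in((O+(loc["round"]*1.06)@F.T,(0,0,255)),(O+(loc["round"]*1.06+[0,0,.008])@F.T,(0,255,0))):
    for q in f(P):cv2.circle(b,q,1,c,-1)
cv2.imwrite("pics/p3.png",np.hstack([a[:,80:400],b[:,80:400]]))
E
```

```text
time_s: 9.15
tool_pos: [0.6439, -0.226, 0.1809]
tool_rot: [-180.0, -0.0, -0.0]
force: [-4.3, 2.9, 10.6]
grip_width: 0.018
grasp_force: 11.4
```

View pics/p3.png

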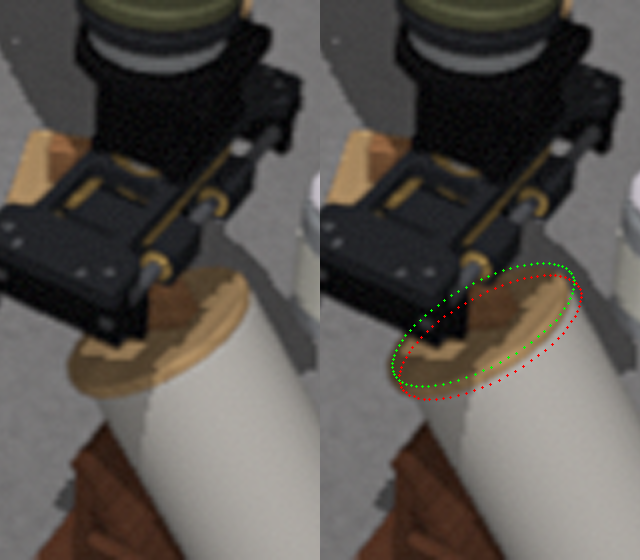

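The lid is tilted at about 35° with its flange flush along the rim, so I release and go to the square lid.

```bash
python3 -m creep '0 0 0 0 0.05;0 0 0 0 0.05;0 0 0 0 0.05;0 0 0.03 0 0.06;0 0 0.05 0 0.06;-0.03 0.039 0 3.6 0.06;-0.03 0.039 0 3.6 0.06;-0.03 0.039 0 3.6 0.06' 25
python3 -m creep '-0.03 0.039 -0.012 3.6 0.06;-0.03 0.039 -0.012 3.6 0.06;-0.029 0.038 -0.012 3.5 0.06;0 0 0 0 0.06'
python3 - <<'E'
from fit import *
print(get_obs()["tool_pos"])
k=cams.calibration("wrist");w=cams.read_camera("wrist")
for r in finder.masks_of("lid_square","wrist")[:3]:
    ys,xs=np.nonzero(r["mask"]);q=ray("wrist",np.c_[xs,ys],.022,k)[:,:2]*1000
    print(r["p"],r["xy"],len(xs),cv2.minAreaRect(q.astype(np.float32)))
w=cv2.cvtColor(w,cv2.COLOR_RGB2BGR)
np.savez("w2.npz",**{a:np.array(b) for a,b in k.items()})
t=cv2.cvtColor(cams.read_camera("top"),cv2.COLOR_RGB2BGR);S=5
a=cv2.resize(t[70:150,365:445],None,fx=S,fy=S,interpolation=cv2.INTER_CUBIC);kt=cams.calibration("top")
for q in proj("top",np.array([.662,-.226,.175])+(loc["round"]*1.06+[0,0,.008])@frame(0).T,kt):cv2.circle(a,tuple(int(v) for v in (q-[365,70]+.5)*S),1,(0,255,0),-1)
s=cv2.cvtColor(cams.read_camera("scene"),cv2.COLOR_RGB2BGR);a2=cv2.resize(s[240:320,310:390],None,fx=S,fy=S,interpolation=cv2.INTER_CUBIC)
w2=w[40:240,120:520];cv2.imwrite("pics/p4.png",np.vstack([np.hstack([a,a2]),np.hstack([w2,w2*0])]))
E
```

```text
time_s: 10.2
tool_pos: [0.5531, -0.1081, 0.2583]
tool_rot: [180.0, 0.0, 10.9]
force: [-0.3, -0.1, 1.4]
grip_width: 0.0598
grasp_force: 0.0
time_s: 10.7
tool_pos: [0.4627, 0.0104, 0.2216]
tool_rot: [-179.8, 0.1, 21.9]
force: [0.9, 0.1, -0.0]
grip_width: 0.0599
grasp_force: 0.0
[0.46266202 0.01037841 0.22161666]
0.94 [15.4, 266.7] 459 ((202.78335571289062, 337.2611083984375), (18.645727157592773, 82.58081817626953), 49.024959564208984)
0.9 [319.6, 172.4] 7356 ((467.0149230957031, 8.752601623535156), (106.67721557617188, 106.11280822753906), 21.82659339904785)
```

View pics/p4.png

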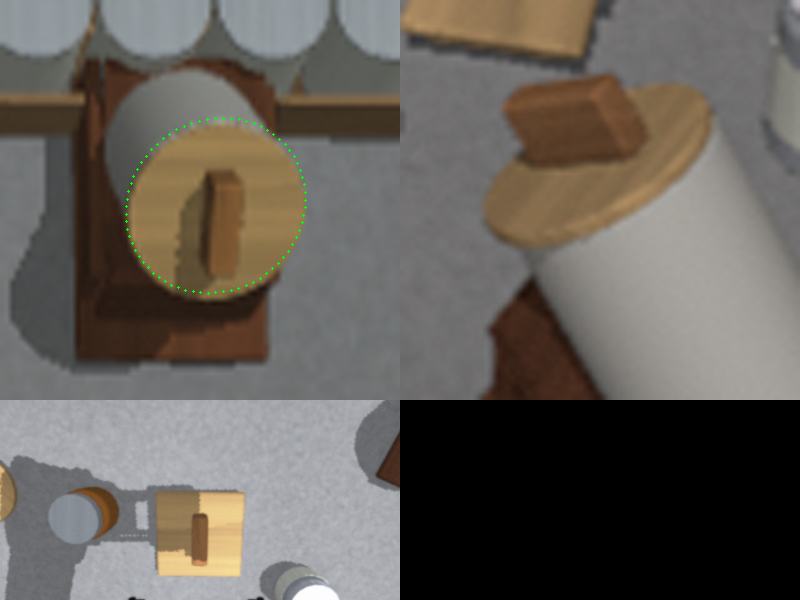

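Top-left and top-right: the round lid is flat on its rim. Bottom: the square lid sits square to the gripper at about (200,533), so I grasp it.

```bash
python3 -m creep '0.001 0.001 -0.05 0.3 0.06;0 0 -0.05 0 0.06;0 0 -0.05 0 0.06;0 0 -0.036 0 0.06;0 0 -0.01 0 0.06;0 0 0 0 0.0;0 0 0 0 0.0;0 0 0 0 0.0' 25
python3 -m creep '0 0 0 0 0;0 0 0.05 0 0;0 0 0.05 0 0;0 0 0.05 0 0;0 0 0.055 0 0;0 0 0.02 0 0'
```

```text
time_s: 11.9
tool_pos: [0.4674, 0.0084, 0.0279]
tool_rot: [-180.0, -0.2, 21.8]
force: [-0.7, -0.3, -0.4]
grip_width: 0.0379
grasp_force: 0.0
time_s: 12.65
tool_pos: [0.4678, 0.0081, 0.2553]
tool_rot: [-179.9, -0.4, 21.8]
force: [0.6, -0.4, -1.1]
grip_width: 0.0001
grasp_force: 0.0
```

The fingers had not finished closing when I lifted, so the grasp was empty. I look again.

```bash
python3 -m creep '0 0 -0.029 0 0.06;0 0 0 0 0.06'
python3 - <<'E'
from h import *
print(get_obs()["tool_pos"])
k=cams.calibration("wrist");cams.read_camera("wrist")
for r in finder.masks_of("lid_square","wrist")[:3]:
    ys,xs=np.nonzero(r["mask"]);q=ray("wrist",np.c_[xs,ys],.022,k)[:,:2]*1000
    print(r["p"],r["xy"],len(xs),cv2.minAreaRect(q.astype(np.float32)))
E
```

```text
time_s: 12.9
tool_pos: [0.4648, 0.0078, 0.2215]
tool_rot: [-180.0, 0.2, 21.8]
force: [-0.2, -0.5, 0.2]
grip_width: 0.0134
grasp_force: 0.0
[0.46484018 0.00784653 0.22154634]
0.87 [315.4, 172.2] 7302 ((466.7002868652344, 9.325790405273438), (106.7399673461914, 105.43914031982422), 21.139135360717773)
0.66 [15.6, 266.7] 421 ((206.0520782470703, 333.42730712890625), (17.55274200439453, 82.37635803222656), 48.76145935058594)
```

The lid hasn't moved. The commanded z is 0.223, so I repeat the descent once the fingers are open and allow longer to close.

```bash
python3 -m creep '0 0 -0.04 0 0.06;0 0 -0.04 0 0.06;0 0 -0.03 0 0.06;0 0 0 0 0.06;0 0 -0.04 0 0.06;0 0 -0.036 0 0.06;0 0 -0.01 0 0.06;0 0 0 0 0' 25
python3 -m creep '0 0 0 0 0;0 0 0 0 0;0 0 0 0 0;0 0 0 0 0;0 0 0 0 0;0 0 0 0 0'
```

```text
time_s: 14.0
tool_pos: [0.4671, 0.0081, 0.0276]
tool_rot: [180.0, -0.0, 21.8]
force: [-0.1, -0.2, -0.7]
grip_width: 0.0556
grasp_force: 0.0
time_s: 14.75
tool_pos: [0.4663, 0.0082, 0.0268]
tool_rot: [-180.0, -0.0, 21.8]
force: [-1.5, 1.0, 5.1]
grip_width: 0.0178
grasp_force: 25.0
```

```bash
python3 -m creep '0 0 0.05 0 0;0 0 0.055 0 0;0 0 0.06 0 0;0 0 0.06 0 0;0.0295 0.0356 0 -4 0;0.0295 0.0356 0 -4 0;0.0295 0.0356 0 -4 0;0.0295 0.0356 0 -4 0'
python3 -m creep '0.0295 0.0356 0 -4 0;0.0295 0.0356 0 -4 0;0 0 0 0 0;0 0 0 0 0'
python3 - <<'E'
from fit import *
print(get_obs()["tool_pos"])
k=cams.calibration("wrist");im=cv2.cvtColor(cams.read_camera("wrist"),cv2.COLOR_RGB2BGR)
S=2.5;x0,y0=200,90
a=cv2.resize(im[y0:y0+160,x0:x0+240],None,fx=S,fy=S,interpolation=cv2.INTER_CUBIC);b=a.copy()
P=rim("square",[.6513,.2221,-2.1]);P=np.vstack([P[i]+(P[(i+1)%4]-P[i])*t for i in range(4) for t in np.linspace(0,1,25)])
for q in proj("wrist",P,k):cv2.circle(a,tuple(int(v) for v in (q-[x0,y0]+.5)*S),1,(0,0,255),-1)
cv2.imwrite("pics/p5.png",np.hstack([a]))
E
```

```text
time_s: 15.75
tool_pos: [0.5848, 0.1518, 0.2507]
tool_rot: [180.0, 0.1, 5.7]
force: [-0.5, -0.2, -1.0]
grip_width: 0.0174
grasp_force: 25.0
time_s: 16.25
tool_pos: [0.6428, 0.2205, 0.2504]
tool_rot: [179.9, 0.1, -2.3]
force: [0.2, -0.9, -1.0]
grip_width: 0.0178
grasp_force: 25.0
[0.64284133 0.22051865 0.2504455 ]
```

View pics/p5.png

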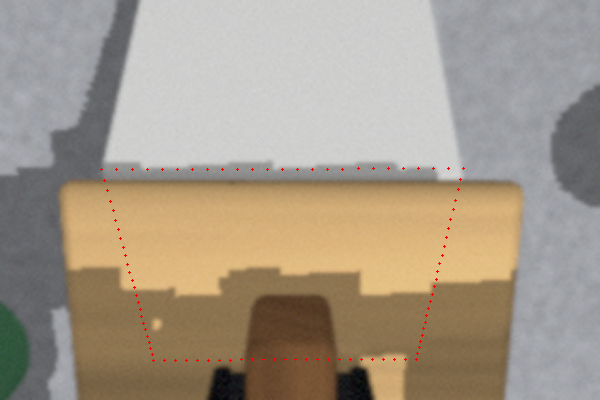

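Run:
```python
from fit import *
k=cams.calibration("wrist");print(get_obs()["tool_pos"],get_obs()["tool_rot"])
q=lambda L:np.array(L)/2.5+[199.5,89.5]
w=ray("wrist",q([[61,190],[523,190],[78,400],[505,400]]),.247,k);print(np.round(w,4))
w=ray("wrist",q([[103,169],[460,169]]),.175+.0287,k);print(np.round(w,4),w.mean(0),"pred far mid",rim("square",[.6513,.2221,-2.1])[:2].mean(0))
```

```text
[0.64287588 0.21988965 0.25121513] [ 1.79922650e+02  4.67823003e-02 -2.31310058e+00]
[[0.6963 0.2688 0.247 ]
 [0.6922 0.1662 0.247 ]
 [0.645  0.2714 0.247 ]
 [0.6408 0.1679 0.247 ]]
[[0.6942 0.2699 0.2037]
 [0.6902 0.1709 0.2037]] [0.69221957 0.2203731  0.2037    ] pred far mid [0.69223009 0.22059916 0.20367882]
```

```bash
python3 -m creep '0.001 0.002 -0.02 0 0;0 0 -0.01 0 0;0 0 -0.004 0 0;0 0 -0.003 0 0;0 0 0 0 0' 12
python3 -m creep '-0.003 0 -0.005 0 0;-0.0025 0 -0.005 0 0;-0.002 0 -0.005 0 0;0 0 0 0 0' 10
python3 -m creep '-0.001 0 -0.005 0 0;-0.001 0 -0.005 0 0;-0.001 0 -0.004 0 0;0 0 -0.003 0 0;0 0 0 0 0' 10
```

```text
time_s: 16.92
tool_pos: [0.6444, 0.2237, 0.215]
tool_rot: [-180.0, -0.0, -2.2]
force: [0.0, 0.0, -0.8]
grip_width: 0.018
grasp_force: 12.0
time_s: 17.42
tool_pos: [0.636, 0.2237, 0.1988]
tool_rot: [180.0, 0.1, -2.2]
force: [-0.8, -0.5, -1.0]
grip_width: 0.0179
grasp_force: 10.0
time_s: 18.05
tool_pos: [0.6334, 0.2236, 0.1821]
tool_rot: [180.0, 0.1, -2.2]
force: [0.0, -0.1, -1.5]
grip_width: 0.0178
grasp_force: 10.0
```

Run:
```python
from fit import *
print(get_obs()["tool_pos"],get_obs()["force"])
s=cv2.cvtColor(cams.read_camera("scene"),cv2.COLOR_RGB2BGR);S=4
a=cv2.resize(s[110:230,370:490],None,fx=S,fy=S,interpolation=cv2.INTER_CUBIC)
w=cv2.cvtColor(cams.read_camera("wrist"),cv2.COLOR_RGB2BGR)[60:300,170:470]
cv2.imwrite("pics/p6.png",np.hstack([a,cv2.copyMakeBorder(w,0,240,0,0,cv2.BORDER_CONSTANT)]))
```

```text
[0.63338993 0.22363003 0.18211135] [ 0.01466807 -0.12569789 -1.4875726 ]
```

View pics/p6.png

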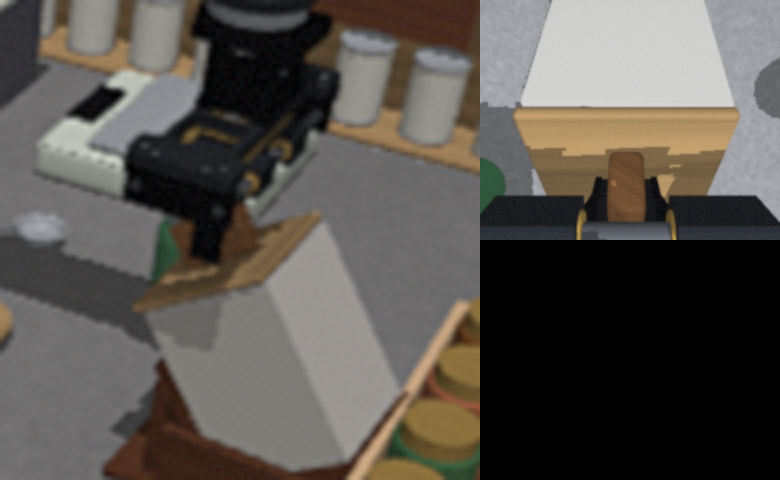

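The square lid lies tilted along the rim, nearly seated and square to the canister. I give it a final press, then release and retreat.

```bash
python3 -m creep '0 0 -0.002 0 0;0 0 0 0 0;0.001 0 -0.002 0 0;0 0 0 0 0'
python3 -m creep '0 0 0 0 0.05;0 0 0 0 0.05;0 0 0 0 0.05;0 0 0.03 0 0.06;0 0 0.05 0 0.06;-0.04 -0.02 0 0 0.06;-0.04 -0.02 0 0 0.06;-0.04 -0.02 0 0 0.06'
python3 -m creep '-0.02 -0.05 0.02 0 0.06;0 -0.055 0.02 0 0.06;0 -0.055 0 0 0.06;0 0 0 0 0.06;0 0 0 0 0.06'
python3 - <<'E'
from fit import *
S=4;out=[]
for c,(x0,y0) in(("top",(230,65)),("top",(365,65)),("scene",(380,130)),("scene",(300,235))):
    if c+"0" not in globals():globals()[c+"0"]=cv2.cvtColor(cams.read_camera(c),cv2.COLOR_RGB2BGR)
    out.append(cv2.resize(globals()[c+"0"][y0:y0+75,x0:x0+100],None,fx=S,fy=S,interpolation=cv2.INTER_CUBIC))
cv2.imwrite("pics/p7.png",np.vstack([np.hstack(out[:2]),np.hstack(out[2:])]))
E
```

```text
time_s: 18.65
tool_pos: [0.6344, 0.2238, 0.1805]
tool_rot: [-179.9, 0.0, -2.2]
force: [-5.1, -0.4, 11.0]
grip_width: 0.0182
grasp_force: 11.9
time_s: 19.65
tool_pos: [0.5142, 0.1629, 0.2583]
tool_rot: [180.0, -0.0, -2.3]
force: [-1.0, 0.1, 1.5]
grip_width: 0.0597
grasp_force: 0.0
time_s: 20.27
tool_pos: [0.4947, 0.0041, 0.2985]
tool_rot: [-179.9, -0.0, -2.2]
force: [0.0, 0.1, -0.2]
grip_width: 0.06
grasp_force: 0.0
```

View pics/p7.png

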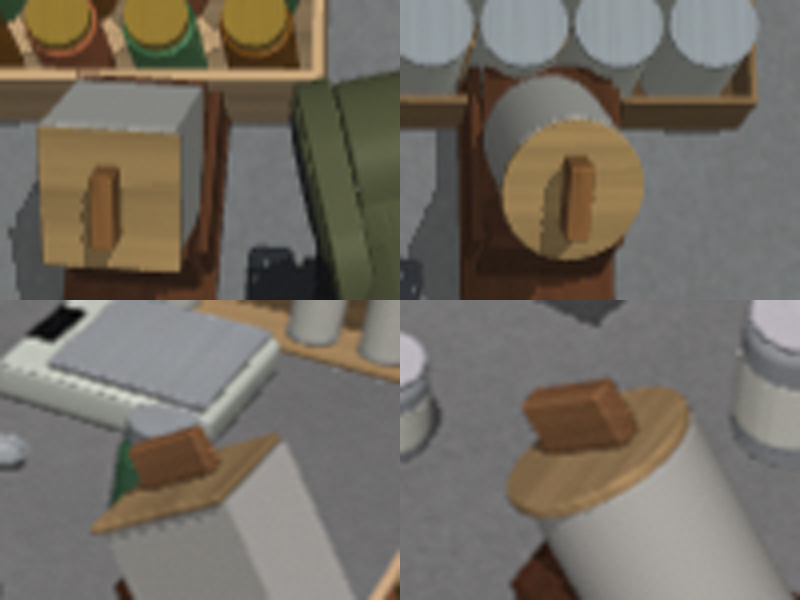

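Both lids lie flat on their rims and the robot is clear of everything, so I hand in.

```bash
python3 -c "from cell import ticket;print(ticket.sign_off())"
```

```text
the job is handed in; nothing more can be done
None
```

Both lids are on their own canisters, round on round and square on square; the last pictures show both flat on the rims, and the job was handed in at about 20 s with the arm clear of everything.

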